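# Unpack a plant pot for painting

### The job

Swing both long top flaps of the cardboard carton right back, well past upright, so that they stay open. Then lift the empty clay pot out of the carton and stand it upright in the middle of the painting turntable, setting it down gently and letting go. Leave the jar and the bottle standing in the carton, and leave the brush tin and the paint jar on the table undisturbed.

Things in the scene. Friction and masses are not known exactly. Their poses are not given: they have to be found in the camera images.
- carton: Brown cardboard carton, fixed, outside 250 mm (its x) by 190 mm (its y) by 120 mm high, walls and floor 5 mm. Origin: centre of the underside; z up. Its end flaps are already folded down outside its short ends; its two long flaps are hinged on top of the long walls. Pot, jar and bottle stand in it in a row along its x, about 78 mm apart, in any order.
- flap_a (a joint): Angle of the long cardboard flap on the carton's +y wall, rad: 0 = shut (level, pointing inwards), 1.57 = upright, 2.6 = its stop, folded outwards. It starts ajar and its stiff crease stays where it is left. 244 mm long along the hinge, 80 mm from hinge to free edge, 5 mm thick.
- flap_b (a joint): The same for the flap on the carton's -y wall (its mirror image).
- flap_a_hinge (a point): Middle of flap_a's crease: in the carton's frame x = 0, y = +92.5 mm, z = 120 mm. The crease runs along the carton's x.
- flap_b_hinge (a point): Middle of flap_b's crease: in the carton's frame x = 0, y = -92.5 mm, z = 120 mm.
- flap_a_edge (a point): Middle of flap_a's free edge, 80 mm from its crease.
- flap_b_edge (a point): Middle of flap_b's free edge, 80 mm from its crease.
- pot: Empty tapered terracotta plant pot, open at the top, 100 mm high; the straight rim band (the top 30 mm) is 64 mm across, below it the pot narrows from 56 to 46 mm at its foot. Wall 5 mm, 250 g. Origin: centre of its underside; z up. Starts upright on the carton's floor.
- jar: Closed squat green glass jar with a white cap, 54 mm across, 80 mm high. Origin: centre of its underside. Stands in the carton; stays there.
- bottle: Closed white bottle with a white cap, 52 mm across, 108 mm high. Origin: centre of its underside. Stands in the carton; stays there.
- wheel: Painting turntable, fixed: a bare metal disc 160 mm across on a dark foot, its flat top 45 mm above the table. Origin: centre of its underside.
- wheel_top (a point): Centre of the turntable's flat top, 45 mm above the table.
- brushes: Bystander: metal tin 66 mm across and 95 mm high with three paint brushes standing in it, 200 mm high in all, next to the turntable. Origin: centre of its underside.
- paint: Bystander: reddish-brown paint jar with a white cap, 56 mm across, 75 mm high, on the table. Origin: centre of its underside.
Things that resemble listed ones, but are neither listed nor needed, are in the scene too. Of the things that look like the wheel, take the one that is nearest to the robot's base at the start.

How it is judged:
By the outcome, as a careful person would: the job done as asked, in the order asked, and still so for the second after the job is handed in, with the robot touching nothing.
It also fails if it takes over 67 s, if anything falls off the work surface, if the arm or the gripper's body presses on something with over 40 N, if the wrist force passes 120 N, or if a joint passes its speed limit or range.

### The arm

A 6-joint arm with a two-finger parallel gripper is mounted at the origin on the work surface. World frame = base frame: x ahead of the robot, y to its left, z up, the work surface at z = 0. Lengths are in m, angles in rad, forces in N, time in s.
With the tool pointing down it reaches from about 0.35 to 0.725 m from the base axis. Payload 6 kg.
Tool frame: the origin (TCP) lies between the finger pads; the fingertips stand 14 mm ahead of it and the grasp point (between the pads) lies 5 mm behind it; z points along the fingers, y is the line along which they close (so a half turn about z gives the same grasp; the last joint's range is limited). The gripper opens to 85 mm and grips with 20 to 120 N. Pads are 22 mm wide; open, the fingers measure 114 mm over their backs; the gripper's body (76 mm by 85 mm) begins 54 mm behind the grasp point. The pads swing forward as they close: fully open they stand 13 mm farther back than shut.
Start: joints at [-0.934, 0.04, 0.085, 0, -1.615, -0.334], TCP at [0.179, -0.573, 0.245] pointing down, gripper open.
Joint ranges: [-2.56, 2.56], [-1.29, 2.01], [-1.08, 1.49], [-3.29, 1.98], [-2.81, -0.18], [-2.99, 2.99]. Speed limits (rad/s): [2.57, 2.57, 3.01, 3.14, 3.14, 3.14].

### API

Orientations are given as a 3x3 rotation matrix whose columns are the frame's x, y, z axes.
In Python, from plant import ctrl gives the robot as it stands.
- The arm moves only by the tool servo_tool, never from a script. Its argument "steps" is a list that holds one entry, the list of rows, each a list of 5 numbers: the closure, from -1 (fully open) to 1 (shut), so that 0 is half open, then the shift along the tool's x, y, z scaled (see below), then the turn about the tool's z scaled (see below). In form: [[[jaw, x, y, z, twist], ...]]. A call has 1 to 8 rows; each row shifts and turns the commanded pose from where the row before left it, along the tool's axes as they then stand; what a row does not reach is not made up. The controller multiplies each number of a shift by 0.3 m and each number of a turn by pi/2 rad. A row lasts 1/8 s, in which the tool goes at most 62.5 mm and 10.7 degrees, less where a joint would pass 70% of its speed; a pose out of reach is approached as far as the arm can. A call with a number of a shift or a turn outside -1 to 1 is refused whole. A call with a gripper value outside its range is refused whole. The fingers move at their own pace and stop on an object; "force" is the grip in N (left out, the last holds). Time passes only in rows, so rows that do not move let the fingers close. It gives the time, the measured TCP pose, the force, the opening and the grip force at its end, in the units of the state.
- ctrl.sense(): the state, without advancing time (a new reading comes with each control period).
- ctrl.snapshot(name): name is "scene" or "top" or "wrist"; returns a dict with "pixels" (480x640x3 uint8, red, green, blue), "z_map" (480x640 float32, m along the optical axis (not along the pixel's ray), 0 where there is no reading), "mtx" (3x3 intrinsics, pixels), "extrinsics" (4x4, takes a point from world to camera coordinates); the wrist camera has in their place "T_tool_cam" (4x4, takes a point from camera to tool coordinates, whose origin is the TCP and whose axes are the flange's). Camera axes: x right, y down, z forward; pixel columns grow to the right and rows downward; lengths in m; the calibration is good to about 2 mm. The wrist camera is an equidistant fisheye: a pixel r from the principal point sees the ray r / f radians off the axis. A picture is of the moment at which its call begins: read the wrist's pose just before it.
- ctrl.sign_off(): hands the job in; it is judged then, once.
Trained networks look in a picture, given as the dict that the camera call returned (one of the last four; its "shot" number tells which), for a name from the list of things; names that differ only in an ending like _2 or _b are one class to them, and where a whole thing is asked for, a point or a joint stands for the part that bears it (a point fixed in the world has none). Each returns a list of dicts, best first, with "conf" (0 to 1); they miss things now and then, are a little off and sometimes report something else, mostly with a low value. They report only what shows in the picture. A call takes as long as a camera call. They do not tell look-alikes from the thing itself.
- ctrl.trace(picture, name): "pixels" (480x640 bool, what is visible of it) and "extent" ([left, top, right, bottom] in pixels, round what is visible of it).
The state is a dict: "time": time; "qpos": joint angles; "joint_vel": joint speeds; "effort": joint torques, N m; "eef_pos": TCP position; "ee_rot": TCP orientation; "wrist_force": force on the tool from outside, world axes, zero at the start; "moment": the same for the moment, N m; "gripper_width": finger opening in m; "grasp_force": force on a finger pad.
Only numpy, scipy, OpenCV 4.12 (cv2) and the standard library are available. Lean on these libraries where they do the work, as an engineer would, in place of code of your own. Each camera call takes 0.05 s, during which the arm holds its last target. There are 200 camera calls.

## Working session

There is one attempt and no reset: what is moved stays moved. The work goes in short steps, Python scripts to look and compute and a tool call to move; the robot and the scene stay as the last step left them, time stands still between calls to the robot, and variables do not carry over. Pictures are saved under pics/ and viewed, at most 10 in all, crops included, and the job is handed in when it is done.

Besides the shell and the picture viewer there is one more tool, called after "Call:" as name(argument=value, ...) on one line, values as JSON. servo_tool: Moves the arm, as the interface text tells. Shifts and turns lie within -1 to 1; 1 stands for 0.3 m of shift or pi/2 rad of turn. Its arguments: {"type":"object","properties":{"steps":{"type":"array"},"force":{"type":"number"}},"required":["steps"]}

```bash
ls; mkdir -p pics
cat > h.py <<'E'
import numpy as np, cv2
from plant import ctrl
def cloud(s):
    z=s["z_map"]; K=s["mtx"]; v,u=np.mgrid[:480,:640]
    p=np.stack([(u-K[0,2])/K[0,0]*z,(v-K[1,2])/K[1,1]*z,z],-1)
    T=np.linalg.inv(s["extrinsics"]); w=p@T[:3,:3].T+T[:3,3]; w[z==0]=np.nan
    return w
def save(n,im): cv2.imwrite("pics/"+n,cv2.cvtColor(im,cv2.COLOR_RGB2BGR))
E
python3 - <<'E'
from h import *
s=ctrl.sense(); print(s["time"],s["eef_pos"],s["ee_rot"],s["gripper_width"])
a=ctrl.snapshot("top");b=ctrl.snapshot("scene")
save("t.png",a["pixels"]);save("s.png",b["pixels"])
for nm,im in (("top",a),("scene",b)):
    w=cloud(im)
    for n in ["carton","flap_a","pot","jar","bottle","wheel","brushes","paint"]:
        for d in ctrl.trace(im,n):
            p=w[d["pixels"]];p=p[~np.isnan(p[:,0])]
            if len(p): print(nm,n,round(d["conf"],2),np.round(d["extent"]),np.median(p,0).round(3),np.percentile(p,3,axis=0).round(3),np.percentile(p,97,axis=0).round(3))
E
```

```text
pics
0.0 [ 0.17890648 -0.57235908  0.24426299] [[-9.54503975e-01 -2.98197489e-01 -6.48056317e-04]
 [-2.98198173e-01  9.54502443e-01  1.71325190e-03]
 [ 1.07683925e-04  1.82855496e-03 -9.99998322e-01]] 0.08570765290583794
top carton 0.8 [403. 201. 537. 342.] [ 0.546 -0.243  0.13 ] [ 0.424 -0.338  0.001] [ 0.679 -0.125  0.188]
top flap_a 0.94 [478. 199. 536. 317.] [ 0.565 -0.299  0.153] [ 0.457 -0.348  0.123] [ 0.679 -0.252  0.178]
top flap_a 0.85 [412. 213. 474. 337.] [ 0.531 -0.166  0.16 ] [ 0.422 -0.206  0.125] [ 0.644 -0.126  0.191]
top pot 0.84 [454. 255. 485. 284.] [ 0.561 -0.251  0.076] [ 0.528 -0.267  0.009] [ 0.584 -0.209  0.108]
top jar 0.67 [464. 297. 490. 317.] [ 0.479 -0.256  0.084] [ 0.455 -0.281  0.044] [ 0.501 -0.237  0.089]
top bottle 0.75 [445. 225. 466. 254.] [ 0.62  -0.209  0.086] [ 0.601 -0.232  0.054] [ 0.646 -0.194  0.116]
top bottle 0.64 [455. 254. 487. 284.] [ 0.561 -0.251  0.075] [ 0.528 -0.266  0.009] [ 0.583 -0.209  0.107]
top wheel 0.87 [ 97. 252. 172. 326.] [0.508 0.487 0.045] [0.44  0.418 0.039] [0.578 0.557 0.049]
top wheel 0.86 [221. 129. 288. 197.] [0.
[... 1416 characters left out ...]
le 0.49 [209. 147. 277. 190.] [ 0.589 -0.284  0.16 ] [ 0.456 -0.343  0.12 ] [ 0.688 -0.245  0.178]
scene wheel 0.83 [271. 241. 335. 288.] [0.659 0.032 0.046] [ 0.581 -0.049  0.005] [0.721 0.094 0.048]
scene wheel 0.73 [274. 306. 361. 372.] [0.813 0.238 0.045] [0.737 0.161 0.006] [0.878 0.303 0.048]
scene wheel 0.66 [469. 296. 553. 361.] [0.523 0.494 0.045] [0.441 0.42  0.005] [0.585 0.558 0.048]
scene wheel 0.65 [379. 248. 446. 300.] [0.517 0.238 0.046] [0.437 0.176 0.008] [0.578 0.303 0.048]
scene brushes 0.87 [409. 245. 447. 335.] [0.606 0.349 0.076] [0.564 0.317 0.008] [0.624 0.375 0.182]
scene paint 0.92 [351. 204. 371. 239.] [0.439 0.025 0.048] [ 0.407 -0.005  0.005] [0.45  0.04  0.077]
```

View pics/t.png

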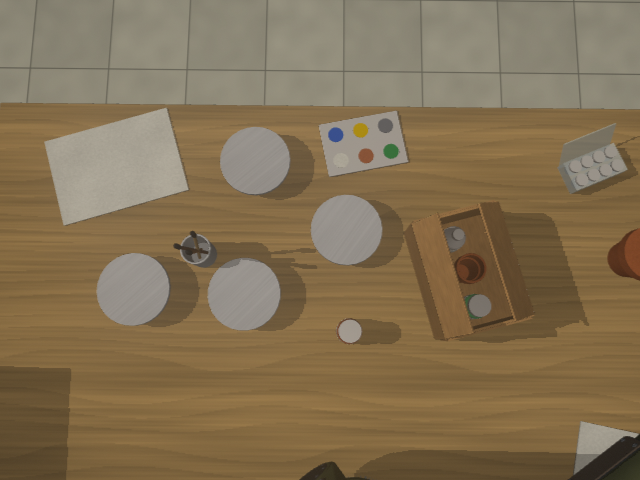

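View pics/s.png

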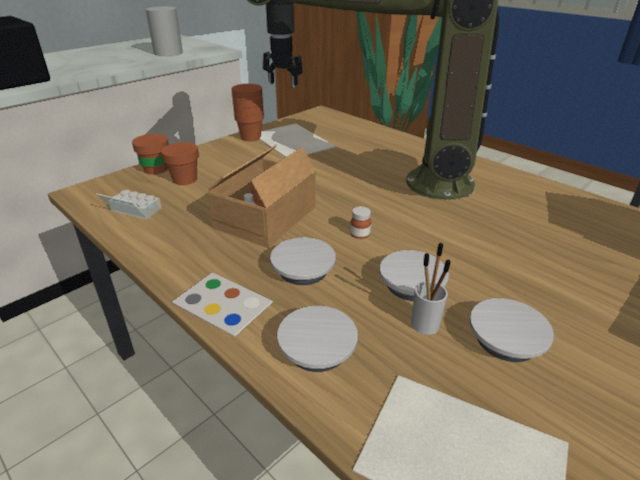

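The nearest turntable look-alikes in the top view are A (244,294), r≈0.56 m; B (346,230), r≈0.645; C (133,289), r≈0.70; D (255,160), r≈0.83. A fits: it is nearest to the base and has the brush tin beside it. I'll confirm it in a crop and fit the carton.

Run:
```python
from h import *
a=ctrl.snapshot("top"); w=cloud(a)
H=[]
for d in ctrl.trace(a,"flap_a")[:2]:
    p=w[cv2.erode(d["pixels"].astype(np.uint8),np.ones((3,3)))>0];p=p[~np.isnan(p[:,0])];p=p[p[:,2]>.125]
    for k in range(4):
        c=np.median(p,0) if k==0 else p.mean(0); n=np.linalg.svd(p-c)[2][2]; n*=np.sign(n[2]); e=abs((p-c)@n); p=p[e<max(.004,2*np.median(e)) ]
    t=np.cross(n,[0,0,1]);t/=np.linalg.norm(t);t*=np.sign(t[0]); dn=np.cross(t,n); dn*=-np.sign(dn[2])
    h=c+dn*(c[2]-.1225)/-dn[2]
    x=p@t; xm=(np.percentile(x,1)+np.percentile(x,99))/2; h=h+t*(xm-h@t)
    print("flap n",n.round(3),"tilt",np.degrees(np.arccos(n[2])).round(1),"yaw",np.degrees(np.arctan2(t[1],t[0])).round(1),"hinge",h.round(4),"len",np.ptp(x).round(3),"zmax",p[:,2].max().round(3)); H.append((h,t))
c=(H[0][0]+H[1][0])/2; print("c",c,"dist",np.linalg.norm(H[0][0]-H[1][0]))
for n,z in (("pot",.105),("wheel",.045),("jar",.085),("bottle",.113),("brushes",.1),("paint",.075)):
    for d in ctrl.trace(a,n)[:4]:
        p=w[d["pixels"]];q=p[abs(p[:,2]-z)<(.008 if n!="brushes" else .2)]
        if len(q)>8: 
            (cx,cy),r=cv2.minEnclosingCircle(q[:,:2].astype(np.float32)); print(n,round(d["conf"],2),len(q),round(cx,4),round(cy,4),"r",round(r,4),q[:,:2].mean(0).round(4))
im=a["pixels"]
save("c1.png",np.hstack([cv2.resize(im[200:340,160:300],(400,400)),cv2.resize(im[195:345,400:550],(400,400),interpolation=3)]))
```

```text
flap n [-0.226  0.827  0.515] tilt 59.0 yaw 15.3 hinge [ 0.5275 -0.1439  0.1225] len 0.24 zmax 0.195
flap n [ 0.179 -0.651  0.737] tilt 42.5 yaw 15.3 hinge [ 0.5786 -0.3301  0.1225] len 0.239 zmax 0.181
c [ 0.55300832 -0.23700728  0.1225    ] dist 0.19313547152686114
pot 0.7 239 0.5562 -0.2396 r 0.0324 [ 0.5562 -0.2392]
wheel 0.81 4124 0.5015 0.2451 r 0.0802 [0.5005 0.2452]
wheel 0.77 3698 0.805 0.229 r 0.0809 [0.8031 0.2292]
wheel 0.69 3878 0.6468 0.0219 r 0.0804 [0.6456 0.0215]
wheel 0.66 4149 0.5098 0.4886 r 0.0806 [0.5084 0.4878]
jar 0.56 411 0.4787 -0.2601 r 0.0246 [ 0.4783 -0.2592]
bottle 0.67 110 0.6259 -0.2117 r 0.0125 [ 0.6258 -0.2114]
brushes 0.86 964 0.5968 0.36 r 0.0482 [0.5913 0.3452]
paint 0.76 428 0.4228 0.0142 r 0.0247 [0.4227 0.0144]
```

View pics/c1.png

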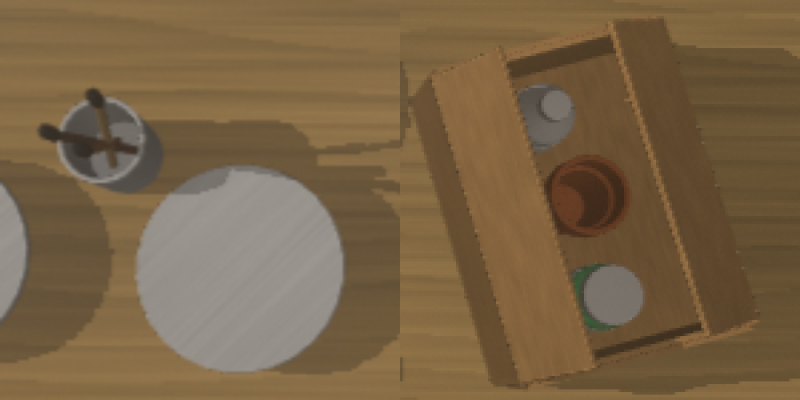

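Crop: left, turntable A with the brush tin up-left of it (confirmed). Right, the carton with the pot in the middle (590,195), the bottle at the far end and the jar near. Carton centre is (0.553,-0.237), yaw 15.3°. The gap between the flaps is wide enough for the closed fingers.

Call:
servo_tool(steps=[[[1,0,0,0,0.023],[1,-0.15,0.078,0,0],[1,-0.15,0.078,0,0],[1,-0.15,0.078,0,0],[1,-0.15,0.078,0,0],[1,-0.15,0.078,0,0],[1,-0.15,0.078,0,0],[1,-0.15,0.078,0,0]]], force=40)

```text
time: 2.3
eef_pos: [0.4407, -0.3304, 0.2455]
ee_rot: [[-0.965, -0.262, 0.0], [-0.262, 0.965, -0.0], [-0.0, -0.0, -1.0]]
wrist_force: [0.6, -0.6, 0.2]
gripper_width: -0.0001
grasp_force: 0.0
```

Call:
servo_tool(steps=[[[1,-0.15,0.078,0,0],[1,-0.15,0.078,0,0],[1,-0.15,0.078,0,0],[1,0,0,0,0],[1,0,0,0,0]]])

```text
time: 2.92
eef_pos: [0.5513, -0.2283, 0.2452]
ee_rot: [[-0.965, -0.263, -0.0], [-0.263, 0.965, -0.0], [0.0, -0.0, -1.0]]
wrist_force: [-0.3, -0.8, 0.6]
gripper_width: -0.0004
grasp_force: 0.0
```

```bash
cat >> h.py <<'E'
C=np.array([.553,-.237]); Y=np.radians(15.3); RC=np.array([[np.cos(Y),-np.sin(Y)],[np.sin(Y),np.cos(Y)]])
def st():
    s=ctrl.sense(); p=np.array(s["eef_pos"]); R=np.array(s["ee_rot"])
    print("t",s["time"],"world",p.round(4),"carton xy",(RC.T@(p[:2]-C)).round(4),"yaw of tool y",np.degrees(np.arctan2(R[1,1],R[0,1])).round(2),"F",np.round(s["wrist_force"],1),"w",round(s["gripper_width"],4),"g",np.round(s["grasp_force"],1)); return p,R
def go(xyz):
    p,R=st(); print("units",((R.T@(np.array(xyz)-p))/.3).round(3))
E
python3 - <<'E'
from h import *
go([.5506,-.2283,.164]); print(RC@[0,.123]+C, RC@[0,-.123]+C)
a=ctrl.snapshot("wrist"); save("w1.png",a["pixels"])
E
```

```text
t 2.925 world [ 0.5513 -0.2283  0.2452] carton xy [0.0007 0.0088] yaw of tool y 105.26 F [-0.3 -0.8  0.6] w -0.0004 g 0.0
units [0.002 0.001 0.271]
[ 0.52054361 -0.11835944] [ 0.58545639 -0.35564056]
```

View pics/w1.png

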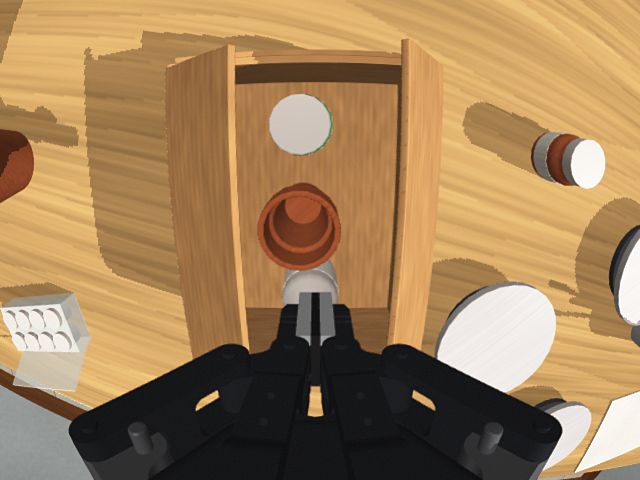

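The wrist view shows the closed fingertips at (315,300) inside the gap, between the flap edges at x≈238 and x≈400, with the jar, pot and bottle in a row below. I'll go down to TCP z≈0.17 and sweep +y.

Call:
servo_tool(steps=[[[1,0,0,0.125,0],[1,0,0,0.125,0],[1,0,0.05,0,0],[1,0,0.05,0,0],[1,0,0.05,0,0],[1,0,0.05,0,0],[1,0,0.05,0,0]]])

```text
time: 3.85
eef_pos: [0.5327, -0.1562, 0.1756]
ee_rot: [[-0.965, -0.264, 0.007], [-0.264, 0.965, -0.003], [-0.006, -0.005, -1.0]]
wrist_force: [0.3, -1.7, 2.2]
gripper_width: -0.0
grasp_force: 1.0
```

Call:
servo_tool(steps=[[[1,0,0.04,0,0],[1,0,0.04,0,0],[1,0,0.04,0,0]]])

```text
time: 4.22
eef_pos: [0.5217, -0.1205, 0.17]
ee_rot: [[-0.965, -0.264, -0.001], [-0.264, 0.965, -0.0], [0.001, 0.0, -1.0]]
wrist_force: [0.8, -1.4, 0.0]
gripper_width: -0.0002
grasp_force: 0.7
```

```bash
cat >> h.py <<'E'
def flaps():
    a=ctrl.snapshot("top"); w=cloud(a)
    q=np.c_[(w[...,:2]-C)@RC, w[...,2]]
    for sg in (1,-1):
        m=(abs(q[...,0])<.12)&(q[...,1]*sg>.02)&(q[...,1]*sg<.18)&(q[...,2]>.128)&(q[...,2]<.206)
        M=np.zeros((480,640),bool)
        for d in ctrl.trace(a,"flap_a")+ctrl.trace(a,"carton"): M|=d["pixels"]
        p=q[m&M]; p=p[abs(p[:,0])>.06]
        if len(p)<10: print(sg,"few"); continue
        d=np.c_[.0925-p[:,1]*sg,p[:,2]-.1225]; print("flap",sg,"angle rad",np.percentile(np.arctan2(d[:,1],d[:,0]),[20,50,80]).round(2),len(p),"zmax",p[:,2].max().round(3))
    return a
E
python3 - <<'E'
from h import *
st(); flaps()
E
```

```text
t 4.225 world [ 0.5217 -0.1205  0.17  ] carton xy [0.0006 0.1206] yaw of tool y 105.28 F [ 0.8 -1.4  0. ] w -0.0002 g 0.7Traceback (most recent call last):
  File "<stdin>", line 2, in <module>
  File "h.py", line 17, in flaps
    q=np.c_[(w[...,:2]-C)@RC, w[...,2]]
      ~~~~~^^^^^^^^^^^^^^^^^^^^^^^^^^^^
    res = self.concatenate(tuple(objs), axis=axis)
ValueError: all the input arrays must have same number of dimensions, but the array at index 0 has 3 dimension(s) and the array at index 1 has 2 dimension(s)
```

Call:
servo_tool(steps=[[[1,0,0.03,0.01,0],[1,0,0.03,0.015,0],[1,0,0,0,0]]])

```text
time: 4.65
eef_pos: [0.5178, -0.1051, 0.164]
ee_rot: [[-0.965, -0.263, 0.002], [-0.263, 0.965, -0.003], [-0.001, -0.004, -1.0]]
wrist_force: [1.3, -7.7, 4.5]
gripper_width: 0.0001
grasp_force: 3.6
```

```bash
sed -i 's/q=np.c_\[(w\[...,:2\]-C)@RC, w\[...,2\]\]/q=np.dstack([(w[...,:2]-C)@RC, w[...,2]])/' h.py
python3 - <<'E'
from h import *
st(); flaps()
E
```

```text
t 4.65 world [ 0.5178 -0.1051  0.164 ] carton xy [0.0008 0.1365] yaw of tool y 105.26 F [ 1.3 -7.7  4.5] w 0.0001 g 3.6
flap 1 angle rad [2.62 2.65 2.69] 1104 zmax 0.166
flap -1 angle rad [0.77 0.8  0.88] 1193 zmax 0.181
```

Call:
servo_tool(steps=[[[1,0,-0.05,-0.03,0],[1,0,-0.16,0,0],[1,0,-0.16,0,0],[1,0,-0.14,0,0],[1,0,-0.05,0,0],[1,0,-0.05,0,0],[1,0,-0.05,0,0],[1,0,-0.05,0,0]]])

```text
time: 5.9
eef_pos: [0.5743, -0.3107, 0.1761]
ee_rot: [[-0.964, -0.265, 0.004], [-0.265, 0.964, -0.004], [-0.003, -0.005, -1.0]]
wrist_force: [-2.1, 1.3, 11.6]
gripper_width: -0.0
grasp_force: 6.6
```

Call:
servo_tool(steps=[[[1,0,-0.04,0,0],[1,0,-0.04,0,0],[1,0,-0.04,0,0],[1,0,-0.04,0,0],[1,0,-0.035,0.015,0],[1,0,0,0.005,0]]])

```text
time: 6.65
eef_pos: [0.5888, -0.3668, 0.165]
ee_rot: [[-0.965, -0.263, -0.001], [-0.263, 0.965, -0.0], [0.001, -0.0, -1.0]]
wrist_force: [0.6, 0.6, 0.8]
gripper_width: 0.0
grasp_force: 0.3
```

Run:
```python
from h import *
st(); flaps()
```

```text
t 6.65 world [ 0.5888 -0.3668  0.165 ] carton xy [ 0.0003 -0.1347] yaw of tool y 105.22 F [0.6 0.6 0.8] w 0.0 g 0.3
flap 1 angle rad [2.62 2.65 2.69] 1011 zmax 0.166
flap -1 angle rad [2.58 2.62 2.68] 1024 zmax 0.168
```

Call:
servo_tool(steps=[[[-1,0,0.05,-0.15,0],[-1,0,0.13,-0.05,0],[-1,0,0.13,0,0],[-1,0,0.12,0,0],[-1,0,0,0,0],[-1,0,0,0,0]]])

```text
time: 7.65
eef_pos: [0.555, -0.2413, 0.2262]
ee_rot: [[-0.965, -0.264, 0.001], [-0.264, 0.965, -0.0], [-0.001, -0.0, -1.0]]
wrist_force: [-0.7, -0.4, -0.4]
gripper_width: 0.085
grasp_force: 0.0
```

Run:
```python
from h import *
p,R=st(); a=ctrl.snapshot("wrist"); T=a["T_tool_cam"]; K=a["mtx"]; z=a["z_map"]
v,u=np.mgrid[:480,:640]; dx=(u-K[0,2])/K[0,0]; dy=(v-K[1,2])/K[1,1]; r=np.hypot(dx,dy)+1e-9
k=np.tan(np.clip(r,0,1.5))/r; c=np.stack([dx*k*z,dy*k*z,z],-1); c[z==0]=np.nan
w=(c@T[:3,:3].T+T[:3,3])@R.T+p
im=a["pixels"].copy()
for n,zt in (("pot",.105),("jar",.085),("bottle",.113)):
    for d in ctrl.trace(a,n)[:1]:
        q=w[d["pixels"]]; q=q[abs(q[:,2]-zt)<.006]; (x,y),rr=cv2.minEnclosingCircle(q[:,:2].astype(np.float32))
        print(n,round(d["conf"],2),len(q),round(x,4),round(y,4),"r",round(rr,4),"carton",(RC.T@([x,y]-C)).round(4),q[:,2].max())
        if n=="pot": go([x,y,.08])
save("w2.png",im)
```

```text
t 7.65 world [ 0.555  -0.2413  0.2262] carton xy [ 0.0008 -0.0047] yaw of tool y 105.31 F [-0.7 -0.4 -0.4] w 0.085 g 0.0
pot 0.65 2107 0.5559 -0.2395 r 0.0322 carton [ 0.0021 -0.0032] 0.10866269742596492
t 7.75 world [ 0.5549 -0.2419  0.2256] carton xy [ 0.0006 -0.0053] yaw of tool y 105.24 F [-0.3  0.6  0.6] w 0.0856 g 0.0
units [-0.005  0.007  0.485]
jar 0.57 3372 0.4784 -0.2605 r 0.0242 carton [-0.0781 -0.003 ] 0.08914253871715433
bottle 0.58 787 0.6257 -0.2124 r 0.0126 carton [0.0766 0.0045] 0.11696907232237386
```

View pics/w2.png

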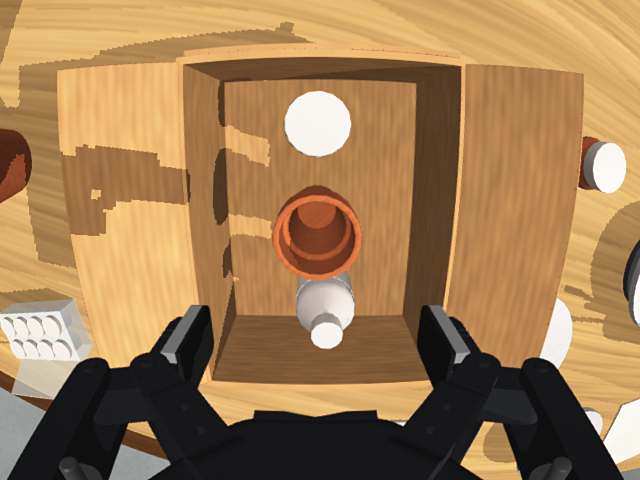

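The wrist view shows both flaps lying open on either side, and the pot rim at (317,238) centred between the open fingers. Both cameras agree on the pot's position, so I'll go down and grip.

Call:
servo_tool(steps=[[[-1,-0.005,0.006,0.1,0],[-1,0,0,0.12,0],[-1,0,0,0.12,0],[-1,0,0,0.1,0],[-1,0,0,0.045,0],[-1,0,0,0,0]]])

```text
time: 8.6
eef_pos: [0.5555, -0.2396, 0.0797]
ee_rot: [[-0.965, -0.263, -0.002], [-0.263, 0.965, 0.0], [0.002, 0.0, -1.0]]
wrist_force: [-0.2, -0.7, 0.5]
gripper_width: 0.0853
grasp_force: 0.0
```

Call:
servo_tool(steps=[[[1,0,0,0,0],[1,0,0,0,0],[1,0,0,0,0],[1,0,0,0,0],[1,0,0,0,0]]], force=40)

```text
time: 9.22
eef_pos: [0.5569, -0.2397, 0.0826]
ee_rot: [[-0.965, -0.264, 0.003], [-0.264, 0.965, -0.001], [-0.003, -0.002, -1.0]]
wrist_force: [-0.0, 0.6, 6.3]
gripper_width: 0.0615
grasp_force: 43.2
```

Call:
servo_tool(steps=[[[1,0,0,-0.03,0],[1,0,0,-0.06,0],[1,0,0,-0.09,0],[1,0,0,-0.1,0],[1,0,0,-0.13,0],[1,0,0,-0.13,0],[1,0,0,-0.13,0],[1,0,0,0,0]]])

```text
time: 10.22
eef_pos: [0.5567, -0.2398, 0.2866]
ee_rot: [[-0.965, -0.263, 0.007], [-0.263, 0.965, -0.002], [-0.006, -0.004, -1.0]]
wrist_force: [0.5, 0.5, -2.5]
gripper_width: 0.0614
grasp_force: 44.3
```

Run:
```python
from h import *
go([.501,.245,.28])
b=ctrl.snapshot("scene"); w=cloud(b)
for d in ctrl.trace(b,"pot")[:3]:
    q=w[d["pixels"]];print(round(d["conf"],2),d["extent"],np.nanmedian(q,0).round(3),np.nanpercentile(q,[2,98],axis=0).round(3))
save("s2.png",cv2.resize(b["pixels"][60:300,150:470],(800,600)))
```

```text
t 10.225 world [ 0.5567 -0.2398  0.2866] carton xy [ 0.0028 -0.0037] yaw of tool y 105.26 F [ 0.5  0.5 -2.5] w 0.0614 g 44.3
units [-0.246  1.608  0.017]
0.67 [244.1, 112.0, 267.0, 150.4] [ 0.571 -0.225  0.27 ] [[ 0.53  -0.269  0.213]
 [ 0.587 -0.21   0.309]]
```

View pics/s2.png

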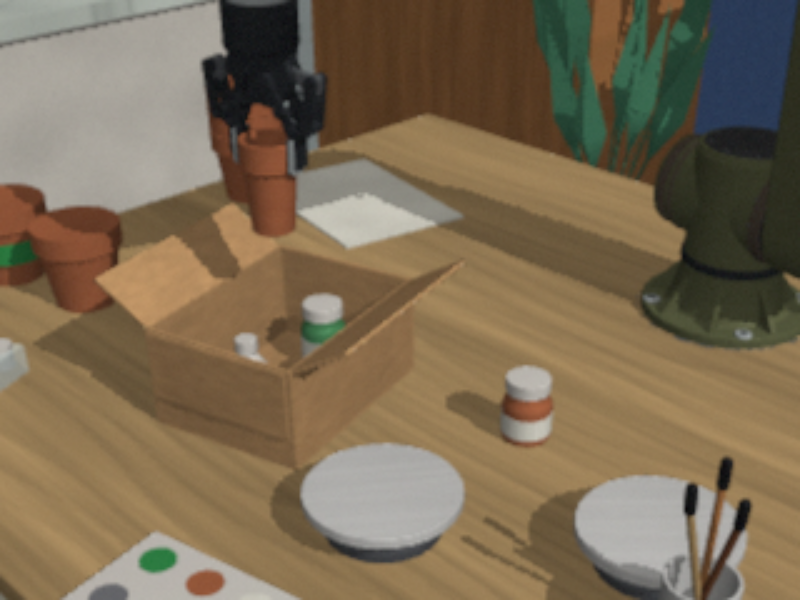

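The enlarged scene view shows the pot hanging upright in the gripper at (268,180), the jar and bottle still in the carton, and both flaps lying back. Next, over to turntable A.

Call:
servo_tool(steps=[[[1,-0.01,0.06,0,0],[1,-0.02,0.12,0,0],[1,-0.022,0.145,0,0],[1,-0.022,0.145,0,0],[1,-0.022,0.145,0,0],[1,-0.022,0.145,0,0],[1,-0.022,0.145,0,0],[1,-0.022,0.145,0,0]]])

```text
time: 11.32
eef_pos: [0.5186, 0.0794, 0.2802]
ee_rot: [[-0.964, -0.264, -0.002], [-0.264, 0.964, -0.0], [0.002, 0.0, -1.0]]
wrist_force: [0.7, -0.4, -3.2]
gripper_width: 0.0621
grasp_force: 44.5
```

Call:
servo_tool(steps=[[[1,-0.022,0.145,0,0],[1,-0.022,0.145,0,0],[1,-0.022,0.145,0,0],[1,-0.018,0.123,0,0],[1,0,0,0,0],[1,0,0,0,0]]])

```text
time: 12.08
eef_pos: [0.4993, 0.2456, 0.2805]
ee_rot: [[-0.964, -0.264, -0.001], [-0.264, 0.964, -0.001], [0.001, -0.001, -1.0]]
wrist_force: [0.1, 0.1, -3.1]
gripper_width: 0.0615
grasp_force: 44.7
```

Run:
```python
from h import *
go([.501,.245,.124])
b=ctrl.snapshot("scene"); w=cloud(b)
for d in ctrl.trace(b,"pot")[:2]:
    q=w[d["pixels"]];print(round(d["conf"],2),d["extent"],np.nanmedian(q,0).round(3),np.nanpercentile(q,[1,99],axis=0).round(3))
```

```text
t 12.075 world [0.4993 0.2456 0.2805] carton xy [0.0756 0.4797] yaw of tool y 105.33 F [ 0.1  0.1 -3.1] w 0.0615 g 44.7
units [-0.006 -0.003  0.522]
0.59 [411.6, 160.6, 445.8, 216.6] [0.517 0.253 0.276] [[0.469 0.216 0.206]
 [0.531 0.276 0.304]]
```

Call:
servo_tool(steps=[[[1,-0.006,-0.003,0.1,0],[1,0,0,0.12,0],[1,0,0,0.12,0],[1,0,0,0.08,0],[1,0,0,0.05,0],[1,0,0,0.025,0],[1,0,0,0,0],[1,0,0,0,0]]])

```text
time: 13.18
eef_pos: [0.5024, 0.2454, 0.134]
ee_rot: [[-0.965, -0.264, 0.001], [-0.264, 0.965, 0.001], [-0.002, 0.001, -1.0]]
wrist_force: [0.3, 0.1, -1.8]
gripper_width: 0.0615
grasp_force: 44.7
```

Call:
servo_tool(steps=[[[1,0,0,0.006,0],[1,0,0,0,0],[1,0,0,0,0]]])

```text
time: 13.55
eef_pos: [0.502, 0.2452, 0.1311]
ee_rot: [[-0.965, -0.264, 0.0], [-0.264, 0.965, 0.0], [-0.0, 0.0, -1.0]]
wrist_force: [-0.3, 0.2, -1.9]
gripper_width: 0.0619
grasp_force: 44.7
```

Call:
servo_tool(steps=[[[1,0,0,0.008,0],[1,0,0,0.006,0],[1,0,0,0.006,0],[1,0,0,0,0],[1,0,0,0,0]]])

```text
time: 14.18
eef_pos: [0.502, 0.2452, 0.1251]
ee_rot: [[-0.965, -0.264, 0.0], [-0.264, 0.965, 0.0], [-0.0, 0.0, -1.0]]
wrist_force: [-0.1, 0.9, -2.3]
gripper_width: 0.0615
grasp_force: 44.7
```

Run:
```python
from h import *
st()
b=ctrl.snapshot("scene"); w=cloud(b)
for d in ctrl.trace(b,"pot")[:1]:
    q=w[d["pixels"]];print(round(d["conf"],2),d["extent"],np.nanpercentile(q,[1,99],axis=0).round(3))
save("s3.png",cv2.resize(b["pixels"][180:330,330:530],(800,600)))
```

```text
t 14.175 world [0.502  0.2452 0.1251] carton xy [0.078  0.4785] yaw of tool y 105.28 F [-0.1  0.9 -2.3] w 0.0615 g 44.7
0.68 [402.8, 223.6, 432.1, 273.6] [[0.277 0.107 0.002]
 [0.534 0.275 0.149]]
```

View pics/s3.png

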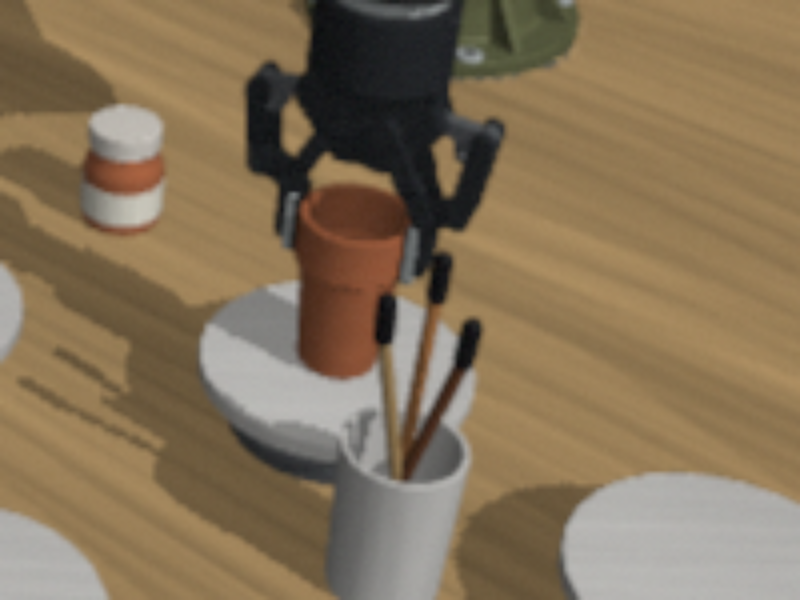

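The pot hangs just above the middle of turntable A (340,365 in the crop), clear of the brushes. I'll creep down until the force shows contact.

Call:
servo_tool(steps=[[[1,0,0,0.004,0],[1,0,0,0.003,0],[1,0,0,0,0],[1,0,0,0,0]]])

```text
time: 14.78
eef_pos: [0.5019, 0.2451, 0.1229]
ee_rot: [[-0.965, -0.263, -0.0], [-0.263, 0.965, 0.0], [-0.0, 0.0, -1.0]]
wrist_force: [0.1, 1.1, -2.9]
gripper_width: 0.0617
grasp_force: 44.7
```

Call:
servo_tool(steps=[[[1,0,0,0.003,0],[1,0,0,0,0],[1,0,0,0,0]]])

```text
time: 15.15
eef_pos: [0.5022, 0.2452, 0.1226]
ee_rot: [[-0.965, -0.264, 0.001], [-0.264, 0.965, 0.0], [-0.001, 0.0, -1.0]]
wrist_force: [-0.3, -0.3, 1.2]
gripper_width: 0.0618
grasp_force: 44.9
```

Contact, at the predicted height. Releasing step by step.

Call:
servo_tool(steps=[[[-0.4,0,0,0,0],[-0.5,0,0,0,0],[-0.55,0,0,0,0],[-0.65,0,0,0,0],[-0.8,0,0,0,0],[-1,0,0,0,0],[-1,0,0,0,0],[-1,0,0,0,0]]], force=20)

```text
time: 16.15
eef_pos: [0.5019, 0.2452, 0.122]
ee_rot: [[-0.965, -0.264, -0.0], [-0.264, 0.965, 0.0], [0.0, 0.0, -1.0]]
wrist_force: [-0.9, -0.0, 0.2]
gripper_width: 0.0851
grasp_force: 0.0
```

Call:
servo_tool(steps=[[[-1,0,0,0,0],[-1,0,0,-0.04,0],[-1,0,0,-0.08,0],[-1,0,0,-0.12,0],[-1,0,0,-0.15,0],[-1,0,0,-0.15,0],[-1,0,0,-0.06,0],[-1,0,0,0,0]]])

```text
time: 17.15
eef_pos: [0.5024, 0.2453, 0.3045]
ee_rot: [[-0.965, -0.263, 0.003], [-0.263, 0.965, 0.003], [-0.004, 0.002, -1.0]]
wrist_force: [-0.0, 0.7, -0.3]
gripper_width: 0.0852
grasp_force: 0.0
```

Call:
servo_tool(steps=[[[-1,0,-0.1,0,0],[-1,0,-0.15,0,0],[-1,0,-0.15,0,0],[-1,0,-0.15,0,0],[-1,0,-0.15,0,0],[-1,0,0,0,0],[-1,0,0,0,0]]])

```text
time: 18.02
eef_pos: [0.557, 0.0426, 0.301]
ee_rot: [[-0.965, -0.263, -0.002], [-0.263, 0.965, -0.0], [0.002, 0.0, -1.0]]
wrist_force: [-0.2, 1.1, -0.2]
gripper_width: 0.0854
grasp_force: 0.0
```

Run:
```python
from h import *
st(); a=flaps(); w=cloud(a)
for n,z in (("pot",.145),("wheel",.045),("jar",.085),("bottle",.113),("brushes",.1),("paint",.075)):
    for d in ctrl.trace(a,n)[:2]:
        p=w[d["pixels"]];q=p[abs(p[:,2]-z)<(.008 if n!="brushes" else .2)]
        if len(q)>8:
            (cx,cy),r=cv2.minEnclosingCircle(q[:,:2].astype(np.float32)); print(n,round(d["conf"],2),len(q),round(cx,4),round(cy,4),"r",round(r,4))
b=ctrl.snapshot("scene"); save("s4.png",np.hstack([cv2.resize(b["pixels"][120:390,180:540],(400,300)),cv2.resize(a["pixels"][150:350,80:560],(400,300))]))
```

```text
t 18.025 world [0.557  0.0426 0.301 ] carton xy [0.0776 0.2686] yaw of tool y 105.25 F [-0.2  1.1 -0.2] w 0.0854 g 0.0
flap 1 angle rad [2.62 2.65 2.7 ] 1475 zmax 0.165
flap -1 angle rad [2.58 2.62 2.67] 1935 zmax 0.168
pot 0.21 9 0.5975 0.3462 r 0.0169
wheel 0.94 3724 0.8039 0.23 r 0.0807
wheel 0.92 2256 0.509 0.4895 r 0.0797
jar 0.89 414 0.4786 -0.2586 r 0.0248
bottle 0.92 108 0.6267 -0.2115 r 0.0125
brushes 0.52 151 0.6117 0.3644 r 0.0373
paint 0.87 430 0.4225 0.0142 r 0.0249
```

View pics/s4.png

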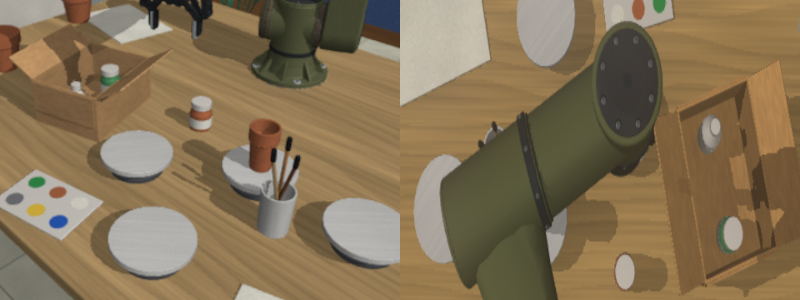

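The scene view shows the pot standing upright on turntable A, with the bystanders in place and the jar and bottle still in the carton. I'll clear the arm from the top view and check the centring.

Call:
servo_tool(steps=[[[-1,0,-0.15,0,0],[-1,0,-0.18,0,0],[-1,0,-0.18,0,0],[-1,0,-0.18,0,0],[-1,0,-0.18,0,0],[-1,0,-0.1,0,0],[-1,0,0,0,0],[-1,0,0,0,0]]])

```text
time: 19.62
eef_pos: [0.634, -0.2379, 0.3018]
ee_rot: [[-0.965, -0.263, -0.0], [-0.263, 0.965, 0.0], [0.0, 0.0, -1.0]]
wrist_force: [1.0, -0.1, 0.3]
gripper_width: 0.0856
grasp_force: 0.0
```

Run:
```python
from h import *
st(); a=ctrl.snapshot("top"); w=cloud(a)
for n,z in (("pot",.145),("wheel",.045),("brushes",.1),("paint",.075)):
    for d in ctrl.trace(a,n)[:4]:
        p=w[d["pixels"]];q=p[abs(p[:,2]-z)<(.008 if n!="brushes" else .2)]
        if len(q)>8:
            (cx,cy),r=cv2.minEnclosingCircle(q[:,:2].astype(np.float32)); print(n,round(d["conf"],2),len(q),round(cx,4),round(cy,4),"r",round(r,4),"zmax",q[:,2].max().round(3))
```

```text
t 19.625 world [ 0.634  -0.2379  0.3018] carton xy [ 0.0779 -0.0222] yaw of tool y 105.28 F [ 1.  -0.1  0.3] w 0.0856 g 0.0
pot 0.87 249 0.5014 0.2446 r 0.0321 zmax 0.151
wheel 0.97 3713 0.8041 0.2291 r 0.0808 zmax 0.052
wheel 0.8 4167 0.5092 0.4889 r 0.0809 zmax 0.053
wheel 0.64 3761 0.6467 0.0212 r 0.0805 zmax 0.053
wheel 0.21 297 0.5452 -0.2508 r 0.1338 zmax 0.053
brushes 0.79 883 0.5975 0.3587 r 0.0475 zmax 0.201
paint 0.57 428 0.4228 0.0145 r 0.0246 zmax 0.082
```

The pot is at (0.5014, 0.2446) and the turntable centre is (0.5015, 0.2451), so it is centred. Flaps at about 2.6, bystanders unmoved.

```bash
python3 -c "
from plant import ctrl
print(ctrl.sign_off())"
```

```text
the job is handed in; nothing more can be done
None
```

The job is handed in at about 20 s on the robot's clock: both flaps lie back at about 2.6 rad, the pot stands within 1 mm of the centre of the nearest turntable, the jar and bottle are still in the carton, and the brush tin and paint jar are undisturbed.

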